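# Bed a round heat sink in its three-point nest

## Task

Take the round finned heat sink out of the clear tray, stand it on the nest's plate, and slide it along the fence past the sprung plunger until it is fully home against the stop post. Press it against the post with about 10 N for about a second (never more than 20 N), then let go: it must stay upright in its seat, touching fence, post and plunger. Leave the small ring, the screwdriver and the stick where they are.

Things in the scene. Friction and masses are not known exactly. Their poses are not given: they have to be found in the camera images.
- heatsink: The round aluminium heat sink, loose, about 0.2 kg: a solid base disc 56 mm in diameter, 24 mm tall, and on it a finned stem 36 mm in diameter, 26 mm tall (50 mm in all). Origin: centre of its underside; z up. Grip it by the stem. To push it sideways against the post, push on the base disc (up to 24 mm above its underside), not on the stem, or it tips.
- nest: The nest, fixed: a dark steel plate 180 (x) by 140 (y) by 10 mm thick. Origin: centre of its underside, z up; the heat sink slides on its smooth top (friction about 0.15), z = 10 mm, and is pushed home along +x. Middle of the seat at (25, 0) mm; open mouth, where the heat sink can be set down, around (-40, -2) mm. On it stand the fence, stop, plunger and the plunger's housing (30 x 18 x 24 mm tall, at (7, -59) mm).
- seat (a point): On the plate's top, the middle of where the centre of the heat sink's underside may lie when home; axes as the nest's. Home lies on the nest's x line through it, up to 5 mm before or after it, wherever the post is clamped.
- fence: Fixed steel fence 22 mm tall on the plate's +y side. Origin: on the plate's top, on its guiding face beside the seat, 28 mm in +y from it: the heat sink touches the face when its nest y is 0. The face runs straight from 42 mm before the origin (-x) to 25 mm after it; from 42 to 75 mm before, it flares away to +y as a lead-in.
- stop: The stop: a fixed aluminium block (16 x 24 x 20 mm tall) from which a rigid steel post, 12 mm in diameter, 26 mm tall, stands out towards -x. Origin: foot of the block's centre, on the plate's top. The post's axis is about 22 mm before it (-x): it is clamped up to 5 mm nearer or farther, differently each time, and is NOT measured; find it by feel. The force on post and block counts.
- plunger: Spring plunger, steel nose with a round end 10 mm in diameter, 6 to 20 mm above the plate. Origin: axis of the round end, 6 mm above the plate. Free, it stands 18 mm before the seat and 19.5 mm to its -y side; it yields to -y up to 16 mm (1.4 N + 150 N/m). The heat sink meets it about 45 mm before the seat, passes with 2 to 6 N, is past its crest 18 mm before the seat, and is then held on fence and post.
- tray: Shallow tray of clear plastic, fixed, 200 (x) by 160 (y) by 14 mm tall, walls 4 mm, floor 4 mm thick. The heat sink and the spacer stand in it. Origin: centre of its underside.
- spacer: A small aluminium ring, 32 mm in diameter, 12 mm tall, in the tray. Leave it alone.
- spudger: A thin cream-coloured round stick, 10 mm thick, about 130 mm long, lying between nest and tray. Leave it alone.
- driver: A screwdriver 170 mm long lying on the bench. Leave it alone.
Not all that is in view belongs to the job. Of the things like the heatsink, leave any that is orange; of the rest the larger one is meant. Leave any green or yellow look-alike of the nest alone.

How it is judged:
By the outcome, as a careful person would: the job done as asked, in the order asked, and still so for the second after the job is handed in, with the robot touching nothing.
It also fails if it takes over 72 s, if anything falls off the work surface, if the arm or the gripper's body presses on something with over 40 N, if the wrist force passes 120 N, or if a joint passes its speed limit or range.

## Robot

A 6-joint arm with a two-finger parallel gripper is mounted at the origin on the work surface. World frame = base frame: x ahead of the robot, y to its left, z up, the work surface at z = 0. Lengths are in mm, angles in rad, forces in N, time in s.
With the tool pointing down it reaches from about 275 to 750 mm from the base axis. Payload 10.2 kg.
Tool frame: the origin (TCP) lies at the very end of the fingers, on their centre line; the grasp point (between the pads) lies bot.grip_point_offset behind it (bot.grip_point_offset is the distance from the TCP to the grasp point, in mm); z points along the fingers, y is the line along which they close (so a half turn about z gives the same grasp; the last joint's range is limited). The gripper opens to 85 mm and grips with 20 to 120 N. Pads are 22 mm wide; open, the fingers measure 114 mm over their backs; the gripper's body (76 mm by 85 mm) begins 54 mm behind the grasp point. The pads swing forward as they close: fully open they stand 13 mm farther back than shut.
Start: joints at [0.963, 0.313, 1.498, -0, 1.331, -0.223], TCP at [197.084, 486.61, 231.294] pointing down, gripper open.
Joint ranges: [-2.94, 2.94], [-0.97, 2.17], [0.19, 2.56], [-1.23, 4.37], [0.02, 3.11], [-2.88, 2.88]. Speed limits (rad/s): [2.39, 2.39, 3.01, 3.14, 3.14, 3.14].

## Interface

Orientations are given as a unit quaternion [w, x, y, z].
In Python, from cell import bot, grab_frame, get_calibration, outline_of, landmark_of gives the robot as it stands.
- The arm moves only by the tool move_arm, never from a script. Its argument "targets" is one flat list of numbers, 4 for each row, row after row: the shift along the world's x, y, z in m, then the turn about the world's z in rad. A call has 1 to 20 rows; each row is the pose to reach, as a shift and turn from the pose commanded when the call began; what a row does not reach only later rows make up. A row lasts 1/8 s, in which the tool goes at most 62.5 mm and 10.7 degrees, less where a joint would pass 70% of its speed; a pose out of reach is approached as far as the arm can. A call with a gripper value outside its range is refused whole. "hand" is the closure in counts, from 0 (fully open) to 255 (shut), set as the call begins (left out, the last holds). The fingers move at their own pace and stop on an object; "squeeze" is the grip in N (left out, the last holds). Time passes only in rows, so rows that repeat a pose let the fingers close. It gives the time, the measured TCP pose, the force, the opening and the grip force at its end, in the units of the state.
- bot.sense(): the state, without advancing time (a new reading comes with each control period).
- grab_frame(name): name is "side" or "top"; returns the picture (400x640x3 uint8, blue, green, red); there is no depth.
- get_calibration(name): a dict with "fx", "fy", "cx", "cy" (pixels), "dist" ([k1, k2, p1, p2, k3] as OpenCV has them; the pictures are not rectified), "pose" (4x4, takes a point from camera to world coordinates). Camera axes: x right, y up, looking along -z (the intrinsics and any distortion apply to the point x, -y, -z); pixel columns grow to the right and rows downward; lengths in mm; the calibration is good to about 2 mm. A picture is of the moment at which its call begins. get_calibration takes no time and is no camera call.
- bot.finish_job(): hands the job in; it is judged then, once.
Trained networks look in the newest picture that a camera, given by its name, has taken for a name from the list of things; names that differ only in an ending like _2 or _b are one class to them, and where a whole thing is asked for, a point or a joint stands for the part that bears it (a point fixed in the world has none). Each returns a list of dicts, best first, with "conf" (0 to 1); they miss things now and then, are a little off and sometimes report something else, mostly with a low value. They report only what shows in the picture. A call takes as long as a camera call. They do not tell look-alikes from the thing itself.
- outline_of(camera, label): "mask" (400x640 bool, what is visible of it) and "box" ([left, top, width, height] in pixels, round what is visible of it).
- landmark_of(camera, label): "point" ([column, row] in pixels: a listed point, or the origin of a listed thing).
The state is a dict: "clock": time; "qpos": joint angles; "joint_vel": joint speeds; "joint_efforts": joint torques, N m; "eef_pos": TCP position; "tool_rot": TCP orientation; "force": force on the tool from outside, world axes, zero at the start; "ft_torque": the same for the moment, N m; "gripper_width": finger opening in mm; "finger_force": force on a finger pad.
Only numpy, scipy, OpenCV 4.12 (cv2) and the standard library are available. Lean on these libraries where they do the work, as an engineer would, in place of code of your own. Each camera call takes 0.05 s, during which the arm holds its last target. There are 200 camera calls.

## Working session

There is one attempt and no reset: what is moved stays moved. The work goes in short steps, Python scripts to look and compute and a tool call to move; the robot and the scene stay as the last step left them, time stands still between calls to the robot, and variables do not carry over. Pictures are saved under pics/ and viewed, at most 10 in all, crops included, and the job is handed in when it is done.

Besides the shell and the picture viewer there is one more tool, called as a command line: name --argument value ..., lists and objects as JSON in quotes. move_arm: Moves the arm, as the interface text tells. Its arguments: {"type":"object","properties":{"targets":{"type":"array","items":{"type":"number"}},"hand":{"type":"number"},"squeeze":{"type":"number"}},"required":["targets"]}

```bash
mkdir -p pics; cat > h.py <<'E'
import numpy as np, cv2
from cell import bot, grab_frame, get_calibration, outline_of, landmark_of
def ray(cam,px):
    c=get_calibration(cam);K=np.array([[c['fx'],0,c['cx']],[0,c['fy'],c['cy']],[0,0,1]])
    u=cv2.undistortPoints(np.array([[px]],float),K,np.array(c['dist'],float))[0,0]
    P=np.array(c['pose']);return P[:3,3],P[:3,:3]@np.array([u[0],-u[1],-1.])
def at(cam,px,z):
    o,d=ray(cam,px);return o+d*(z-o[2])/d[2]
def proj(cam,p):
    c=get_calibration(cam);K=np.array([[c['fx'],0,c['cx']],[0,c['fy'],c['cy']],[0,0,1]])
    P=np.array(c['pose']);q=P[:3,:3].T@(np.array(p,float)-P[:3,3])
    return cv2.projectPoints(np.array([[q[0],-q[1],-q[2]]]),np.zeros(3),np.zeros(3),K,np.array(c['dist'],float))[0][0,0]
E
python3 - <<'E'
from h import *
np.set_printoptions(precision=1,suppress=True)
for n in("top","side"):
    cv2.imwrite(f"pics/{n}1.png",grab_frame(n)); print(n,np.array(get_calibration(n)['pose'])[:3,3])
    for l,z in(("heatsink",4),("nest",0),("seat",10),("fence",10),("stop",10),("plunger",16),("tray",0),("spacer",4),("spudger",0),("driver",0)):
        for r in landmark_of(n,l)[:3]:
            print(l,round(r['conf'],2),np.array(r['point']),at(n,r['point'],z))
s=bot.sense();print(bot.grip_point_offset,s)
E
```

```text
top [ 258.2  -31.2 1370.6]
heatsink 0.74 [248.5 179. ] [574.2 165.9   4. ]
heatsink 0.67 [197.3 179.1] [577.6 321.7   4. ]
heatsink 0.56 [248.8 230.2] [419.1 164.3   4. ]
nest 0.77 [361.9 184.8] [ 549.6 -175.6    0. ]
nest 0.67 [450.3 183. ] [ 549.5 -444.6    0. ]
nest 0.56 [377.3 269. ] [ 297.4 -210.8    0. ]
seat 0.89 [373.8 261.7] [ 318.4 -200.2   10. ]
seat 0.86 [362.6 173.8] [ 581.2 -178.    10. ]
fence 0.66 [365.8 269.5] [ 296.5 -176.    10. ]
fence 0.64 [356.6 173.1] [ 583.7 -160.    10. ]
fence 0.47 [434.8 176.9] [ 567.1 -395.7   10. ]
stop 0.63 [435.5 162.2] [ 612.7 -401.2   10. ]
stop 0.54 [364.  247.1] [ 361.5 -173.3   10. ]
stop 0.43 [360.1 161.3] [ 620.1 -172.    10. ]
plunger 0.59 [383.7 266.1] [ 304.8 -227.6   16. ]
plunger 0.57 [376.1 180.5] [ 558.4 -216.8   16. ]
plunger 0.39 [448.6 174.6] [ 572.  -436.6   16. ]
tray 0.58 [245.1 176.1] [584.4 176.8   0. ]
tray 0.48 [365.5 183.1] [ 554.6 -186.6    0. ]
spacer 0.4 [239.8 151.9] [659.7 193.1   4. ]
spudger 0.62 [302.3 188.3] [542.8   4.1   0. ]
driver 0.82 [300.9 136.7] [704.9   5.8   0. ]
side [401.9 715.7 745.5]
heats
[... 800 characters left out ...]
6. ]
plunger 0.51 [296.4 169.1] [ 570.3 -208.    16. ]
tray 0.89 [260.3 277.3] [592.6 180.1   0. ]
tray 0.54 [297.  224.1] [535.7   1.2   0. ]
spacer 0.59 [235.8 277. ] [647.3 189.3   4. ]
spudger 0.55 [294.6 222.6] [542.8  -3.4   0. ]
driver 0.79 [235.9 218.2] [699.3   0.3   0. ]
18.700000000000003 {'clock': 1.1, 'qpos': array([ 1. ,  0.3,  1.5, -0. ,  1.3, -0.2]), 'joint_vel': array([ 0., -0.,  0.,  0.,  0., -0.]), 'joint_efforts': array([ -0. , -41.2, -26. ,  -0. ,   0. ,  -0. ]), 'eef_pos': array([197.1, 486.6, 231.3]), 'tool_rot': array([0. , 0.2, 1. , 0. ]), 'force': array([ 0.5, -0.5,  0.2]), 'ft_torque': array([ 0., -0.,  0.]), 'finger_force': 0.0, 'gripper_width': 85.54760584587476}
```

View pics/top1.png

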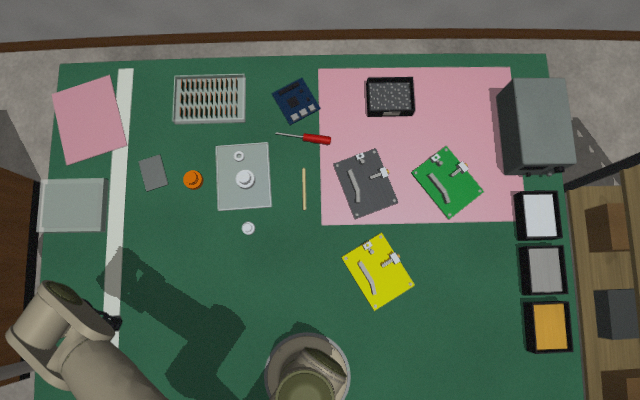

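View pics/side1.png

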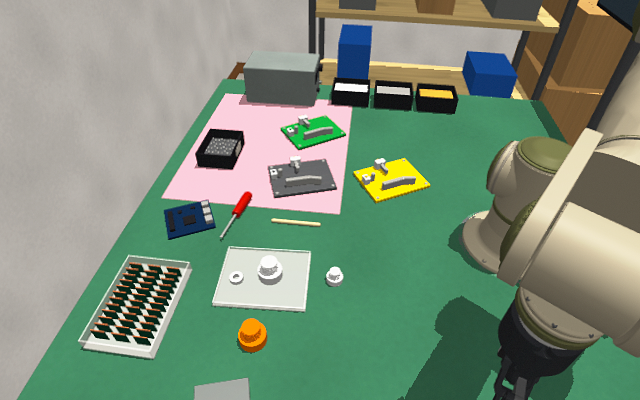

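```bash
cat > fit.py <<'E'
from h import *
from scipy.optimize import minimize
def pts(cam,P):
    return np.array([proj(cam,p) for p in P])
def sil(cam,groups,S=4):
    m=np.zeros((400*S,640*S),np.uint8)
    for g in groups:
        q=((pts(cam,g)+.5)*S-.5); cv2.fillConvexPoly(m,cv2.convexHull(np.round(q).astype(np.int32)),1)
    return m
def fit(cam,mask,model,x0,step):
    S=4;M=cv2.resize(mask.astype(np.uint8),None,fx=S,fy=S,interpolation=cv2.INTER_NEAREST)
    def cost(x):
        m=sil(cam,model(x));return 1-(m&M).sum()/(m|M).sum()
    x0=np.array(x0,float);sx=np.vstack([x0]+[x0+np.eye(len(x0))[i]*step[i] for i in range(len(x0))])
    r=minimize(cost,x0,method='Nelder-Mead',options=dict(initial_simplex=sx,xatol=.05,fatol=1e-4,maxiter=120))
    return r.x,r.fun
def box(c,yaw,bx):
    R=np.array([[np.cos(yaw),-np.sin(yaw)],[np.sin(yaw),np.cos(yaw)]])
    x0,x1,y0,y1,z0,z1=bx
    return [np.r_[c+R@np.array([x,y]),z] for x in(x0,x1) for y in(y0,y1) for z in(z0,z1)]
def nest(x):  # yaw in 0.01 rad
    f=lambda *b:box(x[:2],x[2]/100,b)
    return [f(-90,90,-70,70,0,10),f(-8,22,-68,-50,10,34)]
def cyl(c,r,z0,z1):
    return [(c[0]+r*np.cos(a),c[1]+r*np.sin(a),z) for a in np.linspace(0,2*np.pi,24,False) for z in(z0,z1)]
def sink(z): return lambda x:[cyl(x,28,z,z+24),cyl(x,18,z+24,z+50)]
def best(cam,label,px):
    c=[r for r in outline_of(cam,label) if np.hypot(r['box'][0]+r['box'][2]/2-px[0],r['box'][1]+r['box'][3]/2-px[1])<25]
    return c[0] if c else None
E
python3 - <<'E'
from fit import *
np.set_printoptions(precision=2,suppress=True)
for cam,pn,ph in(("top",(365,183),(245,179)),("side",(302,177),(270,268))):
    grab_frame(cam)
    b=best(cam,"nest",pn)
    if b: print(cam,"nest",b['conf'],b['box'],b['mask'].sum(),*fit(cam,b['mask'],nest,[550,-182,38],[8,8,6]))
    b=best(cam,"heatsink",ph)
    if b: print(cam,"hs",b['conf'],b['box'],b['mask'].sum(),*fit(cam,b['mask'],sink(4),[572,167],[6,6]))
E
```

```text
top nest 0.98 [332.9, 150.4, 62.8, 69.1] 2837 [ 553.44 -184.58   33.56] 0.026625670548214075
side nest 0.73 [270.4, 156.2, 64.4, 41.7] 2007 [ 556.14 -189.87   32.38] 0.04970960536113178
```

```bash
python3 - <<'E'
from fit import *
np.set_printoptions(precision=2,suppress=True)
for cam in("top","side"):
    grab_frame(cam)
    for b in outline_of(cam,"heatsink"):
        cx=b['box'][0]+b['box'][2]/2
        print(cam,b['conf'],b['box'],b['mask'].sum())
        if (235<cx<258 if cam=="top" else 258<cx<285):
            print(*fit(cam,b['mask'],sink(4),[572,167],[6,6]))
    b=best(cam,"nest",(365,183) if cam=="top" else (302,177))
    if b:
        print(cam,"nest",*fit(cam,b['mask'],nest,[555,-186,33],[8,8,6]))
E
```

```text
top 0.8 [184.7, 168.4, 18.4, 23.7] 315
top 0.7 [235.5, 169.0, 20.1, 20.2] 284Traceback (most recent call last):
  File "<stdin>", line 9, in <module>
  File "fit.py", line 15, in fit
    r=minimize(cost,x0,method='Nelder-Mead',options=dict(initial_simplex=sx,xatol=.05,fatol=1e-4,maxiter=120))
    res = _minimize_neldermead(fun, x0, args, callback, bounds=bounds,
                               **options)
    fsim[j] = func(sim[j])
              ~~~~^^^^^^^^
    fx = function(np.copy(x), *(wrapper_args + args))
  File "fit.py", line 13, in cost
    m=sil(cam,model(x));return 1-(m&M).sum()/(m|M).sum()
  File "fit.py", line 8, in sil
    q=((pts(cam,g)+.5)*S-.5); cv2.fillConvexPoly(m,cv2.convexHull(np.round(q).astype(np.int32)),1)
        ~~~^^^^^^^
  File "fit.py", line 4, in pts
    return np.array([proj(cam,p) for p in P])
                     ~~~~^^^^^^^
  File "h.py", line 10, in proj
    c=get_calibration(cam);K=np.array([[c['fx'],0,c['cx']],[0,c['fy'],c['cy']],[0,0,1]])
ValueError: time passes only in moves, steps and waits
```

```bash
sed -i '2a from functools import lru_cache\nget_calibration=lru_cache(None)(get_calibration)' h.py; python3 - <<'E'
from fit import *
np.set_printoptions(precision=2,suppress=True)
for cam in("top","side"):
    grab_frame(cam)
    for b in outline_of(cam,"heatsink"):
        cx=b['box'][0]+b['box'][2]/2
        print(cam,b['conf'],b['box'],b['mask'].sum())
        if (235<cx<258 if cam=="top" else 258<cx<285):
            print(*fit(cam,b['mask'],sink(4),[572,167],[6,6]))
    b=best(cam,"nest",(365,183) if cam=="top" else (302,177))
    if b:
        print(cam,"nest",*fit(cam,b['mask'],nest,[555,-186,33],[8,8,6]))
print(bot.sense()['clock'])
E
```

```text
top 0.64 [235.6, 169.7, 19.1, 17.0] 288
[572.2  174.41] 0.0803929430633521
top 0.56 [184.8, 170.1, 19.1, 22.8] 320
top nest [ 554.4  -184.08   34.07] 0.030271757825937384
side 0.97 [260.5, 255.4, 21.9, 27.9] 592
[571.18 171.98] 0.0495775221419118
side 0.89 [237.8, 318.0, 31.0, 36.1] 806
side 0.73 [330.0, 268.2, 12.0, 15.7] 234
side nest [ 552.19 -188.17   35.04] 0.06485666706316162
1.8
```

```bash
python3 - <<'E'
from h import *
from scipy.spatial.transform import Rotation as R
s=bot.sense();print(s['eef_pos'],s['tool_rot'],s['qpos'])
q=s['tool_rot'];M=R.from_quat(np.r_[q[1:],q[0]]).as_matrix();print(M.round(3), "y-axis angle",np.arctan2(M[1,1],M[0,1]))
E
```

```text
[197.08292821 486.59824589 231.29589076] [ 7.13793500e-06  1.91198346e-01  9.81551421e-01 -7.57072522e-06] [ 9.62598751e-01  3.12877113e-01  1.49772654e+00 -1.97404136e-05
  1.33099708e+00 -2.23427146e-01]
[[-0.927  0.375  0.   ]
 [ 0.375  0.927 -0.   ]
 [-0.    -0.    -1.   ]] y-axis angle 1.186030584887888
```

move_arm --targets '[0.375, -0.315, -0.111, 0.725, 0.375, -0.315, -0.111, 0.725, 0.375, -0.315, -0.111, 0.725, 0.375, -0.315, -0.111, 0.725, 0.375, -0.315, -0.111, 0.725, 0.375, -0.315, -0.111, 0.725, 0.375, -0.315, -0.111, 0.725, 0.375, -0.315, -0.111, 0.725, 0.375, -0.315, -0.111, 0.725, 0.375, -0.315, -0.111, 0.725, 0.375, -0.315, -0.111, 0.725, 0.375, -0.315, -0.111, 0.725]' --hand 0

```text
clock: 3.3
eef_pos: [571.6, 172.5, 120.8]
tool_rot: [0.0, -0.17, 0.985, 0.0]
force: [0.4, 0.4, -0.1]
gripper_width: 85.2
finger_force: 0.0
```

```bash
python3 - <<'E'
from h import *
for n,(x,y) in(("side",(200,180)),):
    f=grab_frame(n);cv2.imwrite("pics/s2.png",cv2.resize(f[y:y+130,x:x+150],None,fx=4,fy=4,interpolation=cv2.INTER_CUBIC))
print(proj("side",(571.6,172.5,120.8)),proj("side",(571.6,172.5,54)))
E
```

```text
[265.67653    240.45832945] [268.13633374 260.71818058]
```

View pics/s2.png

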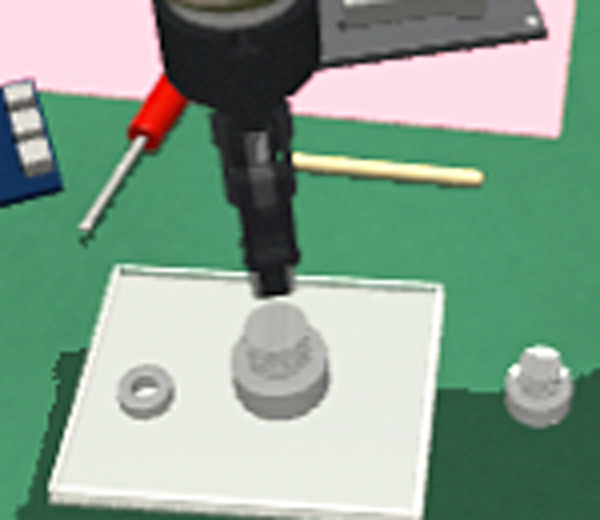

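move_arm --targets '[-0.002, -0.001, -0.045, 0, -0.002, -0.001, -0.08, 0, -0.002, -0.001, -0.091, 0, -0.002, -0.001, -0.091, 0]'

```text
clock: 3.85
eef_pos: [570.2, 170.9, 29.8]
tool_rot: [0.0, -0.17, 0.986, -0.0]
force: [0.3, 0.2, 0.3]
gripper_width: 85.5
finger_force: 0.0
```

move_arm --targets '[0, 0, 0, 0, 0, 0, 0, 0, 0, 0, 0, 0, 0, 0, 0, 0, 0, 0, 0, 0, 0, 0, 0, 0, 0, 0, 0, 0, 0, 0, 0, 0]' --hand 255 --squeeze 40

```text
clock: 4.85
eef_pos: [570.5, 170.7, 30.1]
tool_rot: [0.001, -0.169, 0.986, -0.0]
force: [-0.2, -0.1, 5.4]
gripper_width: 34.7
finger_force: 40.0
```

move_arm --targets '[0, 0, 0.01, 0, 0, 0, 0.04, 0, 0, 0, 0.08, 0, -0.002, -0.02, 0.1, 0, -0.01, -0.07, 0.1, 0, -0.018, -0.13, 0.1, 0, -0.026, -0.19, 0.1, 0, -0.034, -0.25, 0.1, 0, -0.042, -0.31, 0.1, 0, -0.048, -0.35, 0.1, 0, -0.052, -0.373, 0.1, 0, -0.052, -0.373, 0.1, 0, -0.052, -0.373, 0.1, 0]'

```text
clock: 6.48
eef_pos: [518.1, -201.6, 129.3]
tool_rot: [-0.0, -0.17, 0.986, 0.0]
force: [0.1, 0.4, -2.5]
gripper_width: 35.0
finger_force: 40.3
```

```bash
python3 - <<'E'
from h import *
s=bot.sense();print(s['eef_pos'],s['force'],s['gripper_width'])
f=grab_frame("side");x,y=250,90;a=cv2.resize(f[y:y+110,x:x+130],None,fx=4,fy=4,interpolation=cv2.INTER_CUBIC)
cv2.imwrite("pics/s3.png",a)
E
```

```text
[ 518.10191261 -201.55117722  129.34776793] [ 0.07194195  0.35110782 -2.45457172] 34.95215553171664
```

View pics/s3.png

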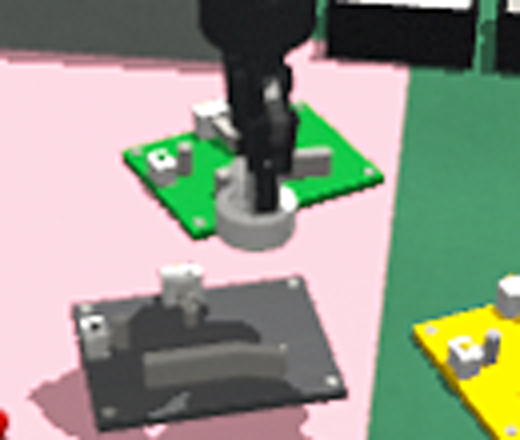

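move_arm --targets '[0, 0, -0.04, 0, 0, 0, -0.075, 0, 0, 0, -0.09, 0, 0, 0, -0.09, 0, 0, 0, -0.09, 0]'

```text
clock: 7.15
eef_pos: [518.9, -202.6, 40.7]
tool_rot: [0.001, -0.169, 0.986, -0.001]
force: [-0.2, 0.0, -0.8]
gripper_width: 35.0
finger_force: 40.3
```

move_arm --targets '[0, 0, -0.001, 0, 0, 0, -0.002, 0, 0, 0, -0.003, 0, 0, 0, -0.003, 0]'

```text
clock: 7.65
eef_pos: [518.1, -202.4, 36.3]
tool_rot: [-0.0, -0.169, 0.986, 0.0]
force: [-0.6, -0.2, -0.7]
gripper_width: 34.6
finger_force: 40.3
```

move_arm --targets '[0, 0, -0.0005, 0, 0, 0, -0.0005, 0]'

```text
clock: 7.9
eef_pos: [518.3, -202.5, 36.1]
tool_rot: [0.0, -0.169, 0.986, -0.0]
force: [0.0, -0.7, 1.7]
gripper_width: 34.7
finger_force: 40.5
```

move_arm --targets '[0, 0, 0, 0, 0, 0, 0, 0, 0, 0, 0, 0, 0, 0, 0, 0, 0, 0, 0.03, 0, 0, 0, 0.08, 0, -0.05, -0.02, 0.1, 0, -0.11, -0.04, 0.1, 0, -0.11, -0.04, 0.1, 0]' --hand 0

```text
clock: 9.02
eef_pos: [405.6, -243.1, 136.0]
tool_rot: [-0.0, -0.168, 0.986, 0.0]
force: [0.1, 0.7, 0.0]
gripper_width: 85.4
finger_force: 0.0
```

```bash
python3 - <<'E'
from fit import *
np.set_printoptions(precision=2,suppress=True)
print(bot.sense()['force'],bot.sense()['gripper_width'])
ims=[]
for cam in("top","side"):
    f=grab_frame(cam);x,y=(325,140) if cam=="top" else (255,130)
    ims.append(cv2.resize(f[y:y+90,x:x+95],None,fx=4,fy=4,interpolation=cv2.INTER_CUBIC))
    for b in outline_of(cam,"heatsink"):
        c=np.array(b['box'][:2])+np.array(b['box'][2:])/2
        if x<c[0]<x+95 and y<c[1]<y+90: print(cam,b['conf'],b['box'],*fit(cam,b['mask'],sink(10),[518,-202],[6,6]))
cv2.imwrite("pics/c4.png",np.hstack(ims))
E
```

```text
[0.1  0.72 0.02] 85.37932805334123
top 0.69 [362.0, 183.5, 17.8, 18.2] [ 518.88 -201.91] 0.0846168843829207
side 0.75 [305.2, 156.9, 17.5, 18.5] [ 520.53 -212.92] 0.2435875065433607
```

View pics/c4.png

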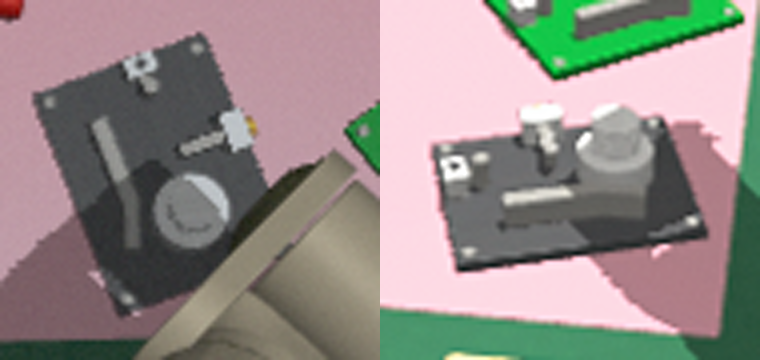

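move_arm --targets '[0.02, 0.007, 0, 0, 0.04, 0.015, 0, 0, 0.06, 0.022, 0, 0, 0.06, 0.022, 0, 0, 0.06, 0.022, -0.05, 0, 0.06, 0.022, -0.1, 0, 0.06, 0.022, -0.116, 0, 0.06, 0.022, -0.116, 0, 0.06, 0.022, -0.116, 0]' --hand 255 --squeeze 40

```text
clock: 10.35
eef_pos: [468.9, -221.1, 21.5]
tool_rot: [0.001, -0.169, 0.986, -0.001]
force: [0.1, 0.5, 0.9]
gripper_width: 0.2
finger_force: 0.0
```

move_arm --targets '[0.0028, 0.001, 0, 0, 0.0057, 0.002, 0, 0, 0.0085, 0.003, 0, 0, 0.0113, 0.004, 0, 0, 0.0141, 0.005, 0, 0, 0.017, 0.006, 0, 0, 0.0198, 0.007, 0, 0, 0.0226, 0.008, 0, 0, 0.0255, 0.009, 0, 0, 0.0283, 0.01, 0, 0, 0.0311, 0.011, 0, 0, 0.0311, 0.011, 0, 0]'

```text
clock: 11.85
eef_pos: [499.4, -209.3, 19.8]
tool_rot: [0.0, -0.169, 0.986, -0.0]
force: [-0.0, 0.2, 0.6]
gripper_width: 0.1
finger_force: 0.0
```

```bash
python3 - <<'E'
from fit import *
np.set_printoptions(precision=2,suppress=True)
ims=[]
for cam in("top","side"):
    f=grab_frame(cam);x,y=(325,140) if cam=="top" else (255,130)
    ims.append(cv2.resize(f[y:y+90,x:x+95],None,fx=4,fy=4,interpolation=cv2.INTER_CUBIC))
cv2.imwrite("pics/c5.png",np.hstack(ims))
E
```

```text
(no output)
```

View pics/c5.png

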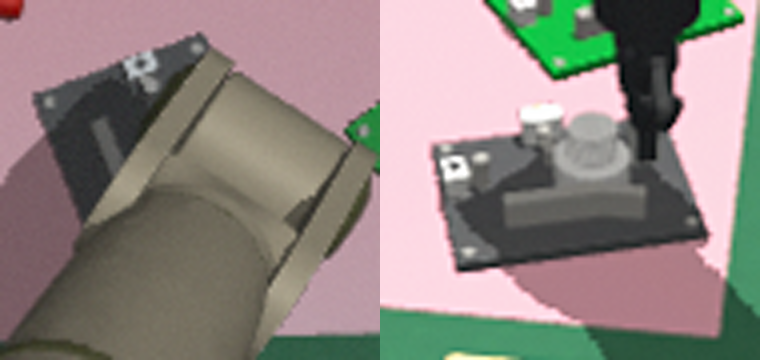

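move_arm --targets '[0.0019, 0.0007, 0, 0, 0.0038, 0.0013, 0, 0, 0.0057, 0.002, 0, 0, 0.0075, 0.0027, 0, 0, 0.0094, 0.0033, 0, 0]'

```text
clock: 12.58
eef_pos: [508.7, -206.0, 19.8]
tool_rot: [-0.0, -0.169, 0.986, 0.0]
force: [-3.2, -0.5, 1.3]
gripper_width: -0.1
finger_force: 1.5
```

move_arm --targets '[0.0019, 0.0007, 0, 0, 0.0038, 0.0013, 0, 0, 0.0057, 0.002, 0, 0, 0.0075, 0.0027, 0, 0, 0.0094, 0.0033, 0, 0]'

```text
clock: 13.2
eef_pos: [518.1, -202.7, 19.8]
tool_rot: [0.0, -0.169, 0.986, -0.0]
force: [-3.3, -0.6, 1.4]
gripper_width: 0.3
finger_force: 1.0
```

move_arm --targets '[0.0019, 0.0007, 0, 0, 0.0038, 0.0013, 0, 0, 0.0057, 0.002, 0, 0, 0.0075, 0.0027, 0, 0, 0.0094, 0.0033, 0, 0]'

```text
clock: 13.82
eef_pos: [527.6, -199.4, 19.8]
tool_rot: [0.0, -0.169, 0.986, -0.0]
force: [-0.1, -0.5, -0.1]
gripper_width: -0.2
finger_force: 0.5
```

move_arm --targets '[0.0014, 0.0005, 0, 0, 0.0028, 0.001, 0, 0, 0.0042, 0.0015, 0, 0, 0.0057, 0.002, 0, 0]'

```text
clock: 14.32
eef_pos: [533.2, -197.4, 19.8]
tool_rot: [0.0, -0.169, 0.986, -0.0]
force: [-0.9, -0.5, -0.2]
gripper_width: -0.0
finger_force: 0.1
```

move_arm --targets '[0.0009, 0.0003, 0, 0, 0.0019, 0.0007, 0, 0, 0.0028, 0.001, 0, 0, 0.0028, 0.001, 0, 0]'

```text
clock: 14.82
eef_pos: [536.0, -196.5, 19.8]
tool_rot: [0.0, -0.169, 0.986, -0.0]
force: [-0.5, 0.2, -0.9]
gripper_width: -0.1
finger_force: 0.0
```

move_arm --targets '[0.0005, 0.0002, 0, 0, 0.0009, 0.0003, 0, 0, 0.0014, 0.0005, 0, 0, 0.0019, 0.0007, 0, 0]'

```text
clock: 15.32
eef_pos: [537.8, -195.8, 19.8]
tool_rot: [0.0, -0.169, 0.986, 0.0]
force: [0.5, -0.7, 0.1]
gripper_width: -0.2
finger_force: 0.0
```

move_arm --targets '[0.0005, 0.0002, 0, 0, 0.0009, 0.0003, 0, 0, 0.0014, 0.0005, 0, 0]'

```text
clock: 15.7
eef_pos: [539.2, -195.3, 19.8]
tool_rot: [-0.0, -0.169, 0.986, 0.0]
force: [-0.0, -0.7, -0.2]
gripper_width: 0.2
finger_force: 0.0
```

move_arm --targets '[0.0005, 0.0002, 0, 0, 0.0009, 0.0003, 0, 0, 0.0014, 0.0005, 0, 0]'

```text
clock: 16.08
eef_pos: [540.6, -194.8, 19.8]
tool_rot: [-0.0, -0.169, 0.986, 0.0]
force: [-0.3, 0.0, -0.3]
gripper_width: -0.1
finger_force: 0.0
```

move_arm --targets '[0.0005, 0.0002, 0, 0, 0.0009, 0.0003, 0, 0, 0.0009, 0.0003, 0, 0]'

```text
clock: 16.45
eef_pos: [541.5, -194.5, 19.8]
tool_rot: [0.0, -0.169, 0.986, 0.0]
force: [0.1, -0.0, -0.1]
gripper_width: 0.1
finger_force: 0.0
```

move_arm --targets '[0.0005, 0.0002, 0, 0, 0.0009, 0.0003, 0, 0, 0.0009, 0.0003, 0, 0]'

```text
clock: 16.82
eef_pos: [542.4, -194.2, 19.8]
tool_rot: [-0.0, -0.169, 0.986, 0.0]
force: [0.7, 0.0, -0.1]
gripper_width: -0.1
finger_force: 0.0
```

```bash
python3 - <<'E'
from fit import *
np.set_printoptions(precision=2,suppress=True)
f=grab_frame("side");x,y=255,130
cv2.imwrite("pics/c6.png",cv2.resize(f[y:y+90,x:x+95],None,fx=6,fy=6,interpolation=cv2.INTER_CUBIC))
E
```

```text
(no output)
```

View pics/c6.png

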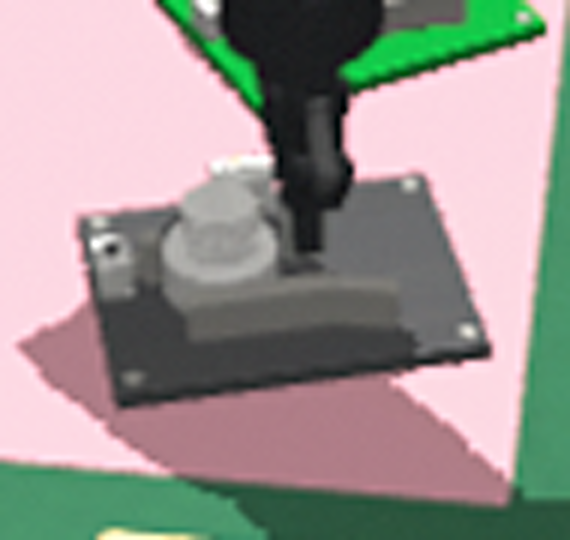

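move_arm --targets '[0.0009, 0.0003, 0, 0, 0.0019, 0.0007, 0, 0, 0.0028, 0.001, 0, 0, 0.0028, 0.001, 0, 0]'

```text
clock: 17.38
eef_pos: [545.2, -193.2, 19.8]
tool_rot: [-0.0, -0.169, 0.986, -0.0]
force: [0.7, -0.4, 0.1]
gripper_width: 0.0
finger_force: 0.0
```

move_arm --targets '[0.0005, 0.0002, 0, 0, 0.0009, 0.0003, 0, 0, 0.0009, 0.0003, 0, 0]'

```text
clock: 17.75
eef_pos: [545.4, -193.0, 19.7]
tool_rot: [-0.001, -0.169, 0.986, 0.0]
force: [-5.4, -1.8, 2.3]
gripper_width: -0.1
finger_force: 2.9
```

move_arm --targets '[0.0005, 0.0002, 0, 0, 0.0009, 0.0003, 0, 0, 0.0009, 0.0003, 0, 0]'

```text
clock: 18.12
eef_pos: [545.5, -192.9, 19.6]
tool_rot: [-0.002, -0.169, 0.986, 0.0]
force: [-9.4, -3.0, 3.7]
gripper_width: 0.2
finger_force: 5.2
```

move_arm --targets '[0, 0, 0, 0, 0, 0, 0, 0, 0, 0, 0, 0, 0, 0, 0, 0, 0, 0, 0, 0, 0, 0, 0, 0, 0, 0, 0, 0]'

```text
clock: 19.0
eef_pos: [545.5, -192.9, 19.6]
tool_rot: [-0.002, -0.169, 0.986, 0.0]
force: [-9.3, -4.0, 3.4]
gripper_width: -0.0
finger_force: 5.2
```

move_arm --targets '[0, 0, 0, 0, -0.001, -0.0003, 0, 0, -0.003, -0.001, 0, 0, -0.01, -0.0035, 0, 0, -0.025, -0.009, 0, 0, -0.045, -0.016, 0, 0, -0.045, -0.016, 0.05, 0, -0.08, -0.028, 0.1, 0, -0.14, -0.05, 0.1, 0, -0.2, -0.07, 0.12, 0, -0.2, -0.07, 0.12, 0]'

```text
clock: 20.38
eef_pos: [344.9, -263.7, 140.9]
tool_rot: [0.0, -0.167, 0.986, -0.001]
force: [0.7, -0.2, -0.0]
gripper_width: -0.2
finger_force: 0.0
```

```bash
python3 - <<'E'
from fit import *
np.set_printoptions(precision=2,suppress=True)
ims=[]
for cam in("top","side"):
    f=grab_frame(cam);x,y=(325,140) if cam=="top" else (255,130)
    ims.append(cv2.resize(f[y:y+90,x:x+95],None,fx=4,fy=4,interpolation=cv2.INTER_CUBIC))
    for b in outline_of(cam,"heatsink"):
        c=np.array(b['box'][:2])+np.array(b['box'][2:])/2
        if x<c[0]<x+95 and y<c[1]<y+90:
            r,e=fit(cam,b['mask'],sink(10),[580,-178],[6,6]);d=r-[554.5,-186];print(cam,b['conf'],r,e,"nest",.943*d[0]+.333*d[1],-.333*d[0]+.943*d[1])
cv2.imwrite("pics/c7.png",np.hstack(ims))
s=bot.sense();print(s['clock'],s['force'],s['eef_pos'])
E
```

```text
top 0.6 [ 580.32 -174.45] 0.07503001200480197 nest 28.196481811523434 2.294852172851561
side 0.67 [ 582.89 -180.56] 0.23046357615894042 nest 28.580265197753903 -4.323886680603028
20.575 [ 0.3  -0.28  0.22] [ 347.65 -262.28  139.53]
```

View pics/c7.png

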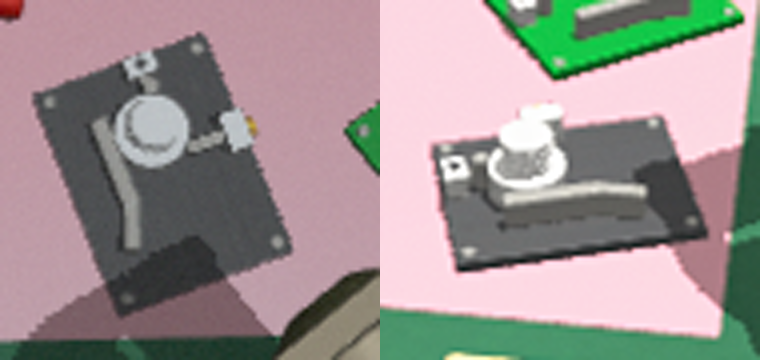

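move_arm --targets '[0, 0, 0, 0, 0, 0, 0, 0, 0, 0, 0, 0]'

```text
clock: 20.95
eef_pos: [347.2, -262.4, 139.6]
tool_rot: [-0.0, -0.17, 0.986, 0.0]
force: [-1.2, 0.2, 1.0]
gripper_width: 0.1
finger_force: 0.0
```

```bash
python3 -c "
from cell import bot
print(bot.finish_job())"
```

```text
the job is handed in; nothing more can be done
None
```

The heat sink is home: I pressed it against the post with about 10 N for about a second and let go, and the last pictures show it upright against fence, post and plunger; I handed the job in at about 21 s (verdict not shown).

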